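# Dock the card stand and hold the clip open over its edge

## Task

Put the card stand into the dock so that its wooden foot sits flat and square on the floor of the recess, and let go of it. Then pick up the spring clip by its two handles, squeeze it wide open and hold it gaping around the middle of the card's top edge: one jaw on each side, the jaw tips some 15 mm below the edge, nothing touching the card. Finish while holding it like that, still squeezed open, so that I can slip a sheet in; leave everything else on the shelf where it is.

Things in the scene. Friction and masses are not known exactly. Their poses are not given: they have to be found in the camera images.
- card_stand: loose card stand, about 130 g: wooden foot block 44 (x) x 84 (y) x 24 high mm, with a stiff upright white card 4 thick (x), 76 wide (y) rising 42 from the middle of its top. Origin: centre of the foot's underside; z up. A half turn looks the same. Grip it across the foot's 44 mm, fingers either side of the card
- card_edge (a point): middle of the card's top edge, 66 above the foot's underside; axes as card_stand (x across the card's thickness, y along the edge)
- dock: white plastic dock fixed to the shelf: plate 80 (x) x 120 (y) x 5 mm, with a recess 48 (x) x 88 (y) framed by a rim 9 high above the recess floor, its upper 4 mm sloping outward as a lead-in. The rim has 44 wide gaps for fingers in the middle of both long sides (facing +x and -x). Origin: centre of the underside; a half turn is the same
- dock_floor (a point): centre of the recess floor, 5 above the shelf; the card stand's origin belongs here, its y along the dock's y (either way round)
- clip: grey spring clip, 50 g, standing on its shut jaws, 66 mm high. Two halves hinged 32 above the bottom; on top two plate handles 26 wide (y), 3 thick, lean apart 0.3 rad each, 38 over their upper ends (x); the jaws below are 50 wide (y), 16 thick together (x), with lips 8 high. Origin: centre of the underside of the shut jaws, turning with the +x half; z up, y along the pivot
- clip_arm (a joint): opening angle between the clip's halves: 0 = shut by the spring, 0.6 rad = fully open, at a stop. Squeezing the handles together along x opens it; the full squeeze takes about 8 N, 20 N is plenty. Fully open, the handles are upright and parallel, 16 mm over their outsides
- clip_pivot (a point): the clip's pivot axis, middle, 32 mm above the underside of the shut jaws. Fully open, the handles reach from 2 to 36 above it and the jaw tips lie 31 below it, 19 apart; the jaws flare outward just below the pivot, so keep fingertips above it
- jaw_a (a point): inner bottom tip of the +x jaw, middle of its width
- jaw_b (a point): inner bottom tip of the -x jaw, middle of its width (the two meet when shut)
- soap_dish: bystander, to be left alone: round white ceramic soap dish, 92 across, 22 high, with a soap bar (mm); origin at the centre of its underside
- amber_bottle: bystander, to be left alone: amber glass bottle with black cap, 58 across, 150 high (mm); origin at the centre of its underside
- pad0: bystander, to be left alone: blue silicone scraper pad, 55 x 70 x 10, the right one (-y) of a pair lying side by side (mm); origin at the centre of its underside
- pad1: bystander, to be left alone: blue silicone scraper pad, 55 x 70 x 10, the left one (+y) (mm); origin at the centre of its underside
- cup: bystander, to be left alone: white ceramic cup, 72 across, 85 high (mm); origin at the centre of its underside
- jar: bystander, to be left alone: glass jar with metal lid, 60 across, 70 high (mm); origin at the centre of its underside
- nail_brush: bystander, to be left alone: wooden nail brush, 50 x 90 x 30 (mm); origin at the centre of its underside
Things that resemble listed ones, but are neither listed nor needed, are in the scene too. What is shaped like the card_stand but orange or yellow is not meant.

How it is judged (in metres and radians):
On the way, in this order (a step that is already met when the one before it is completed fails the run):
1. the card stand sits flat and square in the dock's recess, released (horizontal distance between card_stand and dock_floor below 0.004 m and z of card_stand in the frame of dock_floor between -0.002 and 0.002 m and angle between the y axis of card_stand and the y axis of dock, either way round below 0.07 rad and angle between card_stand's own z axis and vertical below 0.04 rad and contact force between the fingers and card_stand below 0.1 N), for 0.2 s.
2. the clip is squeezed open in the fingers, clear of the shelf (value of joint clip_arm above 0.42 rad and contact force between the fingers and clip above 2 N and height (world z) of each of jaw_a, jaw_b above 0.02 m), for 0.1 s.
At the end, for the whole second after the job is handed in: Foot seated: centred to 4 mm, on the floor to 2 mm, square to 0.07 rad, released. Fingers hold the clip (over 2 N), open beyond 0.42 rad, still; jaw tips astride the card, each 4 mm or more off its plane, 8 to 25 mm below the edge, within 15 mm of its middle, parallel to 0.2 rad, not touching (horizontal distance between card_stand and dock_floor below 0.004 m and z of card_stand in the frame of dock_floor between -0.002 and 0.002 m and angle between the y axis of card_stand and the y axis of dock, either way round below 0.07 rad and angle between card_stand's own z axis and vertical below 0.04 rad and z of jaw_a in the frame of card_edge between -0.025 and -0.008 m and y of jaw_a in the frame of card_edge between -0.015 and 0.015 m and z of jaw_b in the frame of card_edge between -0.025 and -0.008 m and y of jaw_b in the frame of card_edge between -0.015 and 0.015 m and ((x of jaw_a in the frame of card_edge above 0.004 m and x of jaw_b in the frame of card_edge below -0.004 m) or (x of jaw_b in the frame of card_edge above 0.004 m and x of jaw_a in the frame of card_edge below -0.004 m)) and x of clip_pivot in the frame of card_edge between -0.008 and 0.008 m and z of clip_pivot in the frame of card_edge above 0.005 m and angle between the y axis of clip and the y axis of card_stand, either way round below 0.2 rad and value of joint clip_arm above 0.42 rad and contact force between the fingers and clip above 2 N and contact force between each of clip, the fingers and card_stand below 0.3 N and linear speed of each of clip, card_stand below 0.02 m/s); the arm keeps its last pose, push and grip.
It fails at once if a bystander is pushed away (more than 25 mm) (distance of any of soap_dish, amber_bottle, pad0, pad1, cup, jar, nail_brush from where it was at the start of the episode above 0.025 m).
It fails at once if a bystander is tipped over (angle between any of soap_dish, amber_bottle, pad0, pad1, cup, jar, nail_brush's own z axis and vertical above 0.5 rad).
It also fails if it takes over 54 s, if anything falls off the work surface, if the arm or the gripper's body presses on something with over 40 N, if the wrist force passes 120 N, or if a joint passes its speed limit or range.

## Robot

A 6-joint arm with a two-finger parallel gripper is mounted at the origin on the work surface. World frame = base frame: x ahead of the robot, y to its left, z up, the work surface at z = 0. Lengths are in m, angles in degrees, forces in N, time in s.
With the tool pointing down it reaches from about 0.325 to 0.875 m from the base axis. Payload 4.4 kg.
Tool frame: the origin (TCP) lies at the centre of the arm's flange, where the gripper is bolted on; the fingertips stand 173 mm ahead of it and the grasp point (between the pads) lies 155 mm ahead of it; z points along the fingers, y is the direction in which the jaws open and shut (so a half turn about z gives the same grasp; the last joint's range is limited). The gripper opens to 85 mm and grips with 20 to 120 N. Pads are 22 mm wide; open, the fingers measure 114 mm over their backs; the gripper's body (76 mm by 85 mm) begins 54 mm behind the grasp point. The pads swing forward as they close: fully open they stand 13 mm farther back than shut.
Start: joints at [-80.816, 11.837, 88.321, -0, 79.842, -8.623], TCP at [0.176, -0.547, 0.405] pointing down, gripper open.
Joint ranges: [-156.59, 156.59], [-49.26, 127.26], [12.9, 141.05], [-63.56, 243.56], [4.71, 150.69], [-161.64, 161.64]. Speed limits (degrees/s): [159.86, 159.86, 180, 180, 180, 180].

## Interface

Orientations are given as [roll, pitch, yaw] about the fixed x, y, z axes, in that order (R = Rz(yaw) Ry(pitch) Rx(roll)).
In Python, from bench import ctrl, vision, nets gives the robot as it stands.
- The arm moves only by the tool drive_tool, never from a script. Its argument "increments" is a list of rows, each a list of 7 numbers: the turn, a rotation vector about the world's x, y, z in rad, then the shift along the world's x, y, z in cm, then the finger opening in cm, from 0 to 8.54. A call has 1 to 5 rows; each row shifts and turns the commanded pose from where the row before left it; what a row does not reach is not made up. A row lasts 1/10 s, in which the tool goes at most 50 mm and 8.59 degrees, less where a joint would pass 70% of its speed; a pose out of reach is approached as far as the arm can. A call with a gripper value outside its range is refused whole. The fingers move at their own pace and stop on an object; "force" is the grip in N (left out, the last holds). Time passes only in rows, so rows that do not move let the fingers close. It gives the time, the measured TCP pose, the force and the opening at its end, in the units of the state.
- ctrl.read_state(): the state, without advancing time (a new reading comes with each control period).
- vision.get_image(name): name is "scene" or "top" or "wrist"; returns the picture (480x640x3 uint8, red, green, blue); there is no depth.
- vision.camera_model(name): a dict with "fx", "fy", "cx", "cy" (pixels), "world_to_cam" (4x4, takes a point from world to camera coordinates); the wrist camera has in their place "hand_eye" (4x4, takes a point from camera to tool coordinates, whose origin is the TCP and whose axes are the flange's). Camera axes: x right, y up, looking along -z (the intrinsics and any distortion apply to the point x, -y, -z); pixel columns grow to the right and rows downward; lengths in m; the calibration is good to about 2 mm. A picture is of the moment at which its call begins: read the wrist's pose just before it. camera_model takes no time and is no camera call.
- ctrl.finish_job(): hands the job in, once; it reports no verdict.
Trained networks look in the newest picture that a camera, given by its name, has taken for a name from the list of things; names that differ only in an ending like _2 or _b are one class to them, and where a whole thing is asked for, a point or a joint stands for the part that bears it (a point fixed in the world has none). Each returns a list of dicts, best first, with "confidence" (0 to 1); they miss things now and then, are a little off and sometimes report something else, mostly with a low value. They report only what shows in the picture. A call takes as long as a camera call. They do not tell look-alikes from the thing itself.
- nets.search_frame(camera, query): "at" ([column, row] in pixels, amid what is visible of it).
The state is a dict: "t": time; "joints": joint angles; "qvel": joint speeds; "joint_torque": joint torques, N m; "tcp_pos": TCP position; "ee_rot": TCP orientation; "force": force on the tool from outside, world axes, zero at the start; "wrist_torque": the same for the moment, N m; "width": opening from 0.0 (shut) to 1.0 (fully open).
Only numpy, scipy, OpenCV 4.12 (cv2) and the standard library are available. Lean on these libraries where they do the work, as an engineer would, in place of code of your own. Each camera call takes 0.05 s, during which the arm holds its last target.

## Working session

There is one attempt and no reset: what is moved stays moved. The work goes in short steps, Python scripts to look and compute and a tool call to move; the robot and the scene stay as the last step left them, time stands still between calls to the robot, and variables do not carry over. Pictures are saved under pics/ and viewed, and the job is handed in when it is done.

Besides the shell and the picture viewer there is one more tool, called after "Request:" by a JSON object that holds its "method" and its "body", one argument or row to a line. drive_tool: Moves the arm, as the interface text tells. Its arguments: {"type":"object","properties":{"increments":{"type":"array"},"force":{"type":"number"}},"required":["increments"]}

```bash
mkdir -p pics; ls; cat > h.py <<'E'
import numpy as np, cv2
from bench import ctrl, vision, nets
def save(name,img): cv2.imwrite('pics/'+name,cv2.cvtColor(img,cv2.COLOR_RGB2BGR))
E
python3 - <<'E'
from h import *
s=ctrl.read_state(); print(s)
for c in ['scene','top']:
    im=vision.get_image(c); save(c+'0.png',im)
    m=vision.camera_model(c); print(c,{k:np.round(v,4).tolist() if not isinstance(v,str) else v for k,v in m.items()})
    for q in ['card_stand','dock','clip']:
        print(q,[(r['at'],round(r['confidence'],2)) for r in nets.search_frame(c,q)])
print(vision.camera_model('wrist'))
E
```

```text
pics
{'t': 0.0, 'joints': array([-8.08157401e+01,  1.18827369e+01,  8.84057902e+01, -3.30840418e-04,
        7.98421350e+01, -8.62210436e+00]), 'qvel': array([ 0.0507295 , -0.07489558,  0.0496594 ,  0.03287178,  0.03109318,
       -0.03353267]), 'joint_torque': array([ 9.33759511e-04, -3.83034575e+01, -2.91593224e+01, -1.46949797e-04,
        1.04491442e-02, -7.98476293e-06]), 'tcp_pos': array([ 0.17577234, -0.54708214,  0.4035321 ]), 'ee_rot': array([-1.79870766e+02, -1.92665968e-02,  1.78064013e+01]), 'force': array([-0.01753992,  0.26809306,  0.55701712]), 'wrist_torque': array([-0.0330994 , -0.02233863,  0.06580699]), 'width': 1.0019375455059156}
scene {'fx': 535.1137, 'fy': 535.1137, 'cx': 322.7689, 'cy': 243.3456, 'world_to_cam': [[0.6833, 0.73, -0.0095, -0.41], [-0.5418, 0.5158, 0.6636, 0.2776], [0.4894, -0.4484, 0.748, -1.4376], [0.0, 0.0, 0.0, 1.0]]}
card_stand [([209.5, 285.5], 0.96), ([160.3, 333.7], 0.95), ([315.3, 245.3], 0.73), ([174.2, 250.2], 0.72)]
dock [([315.8, 244.6], 0.72), ([268.8, 203.8], 0.24)]
clip [([349.4, 170.4], 0.61)]
top {'fx': 447.5505, 'fy': 447.5505, 'cx': 319.2577, 'cy': 237.4677, 'world_to_cam': [[0.0062, -1.0, -0.0013, 0.0184], [0.9979, 0.0061, 0.065, -0.5688], [-0.065, -0.0017, 0.9979, -0.9267], [0.0, 0.0, 0.0, 1.0]]}
card_stand [([429.6, 274.6], 0.85), ([434.2, 340.3], 0.73), ([490.4, 263.9], 0.71)]
dock [([315.2, 247.3], 0.56)]
clip [([213.5, 300.8], 0.58)]
{'fx': 418.1196253243531, 'fy': 418.1196253243531, 'cx': 314.485431212115, 'cy': 236.91152682139443, 'hand_eye': array([[ 3.94928661e-05,  9.58476006e-01,  2.85173183e-01,
         7.24313511e-02],
       [ 9.99999439e-01,  2.64043280e-04, -1.02594497e-03,
         6.01412601e-04],
       [-1.05864170e-03,  2.85173064e-01, -9.58475458e-01,
         3.02702926e-02],
       [ 0.00000000e+00,  0.00000000e+00,  0.00000000e+00,
         1.00000000e+00]])}
```

View pics/scene0.png

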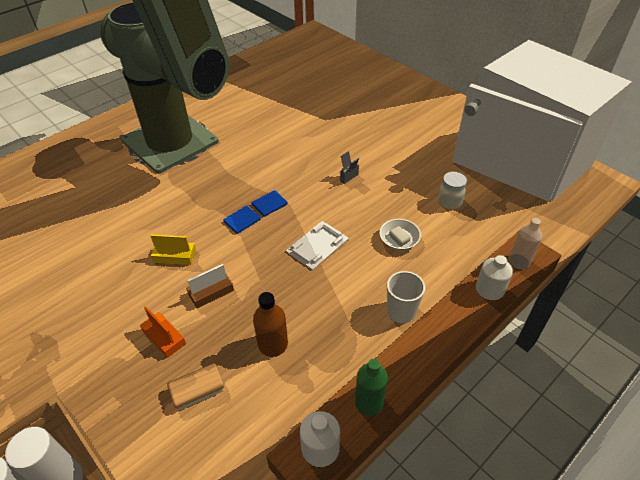

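View pics/top0.png

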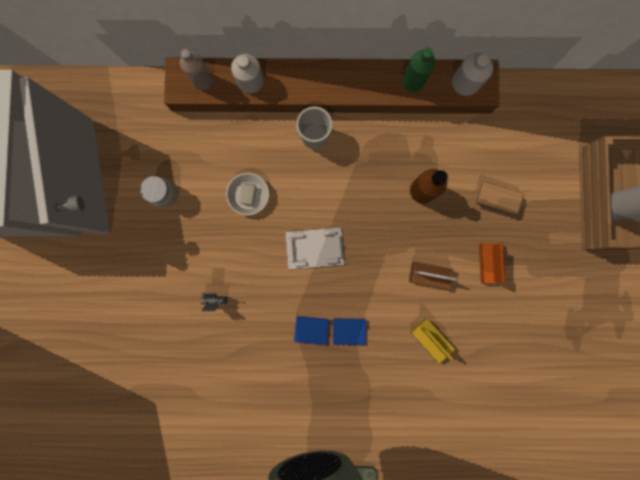

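The target stand (wood foot, white card) is at scene (209,285) / top (434,275). The look-alikes are yellow at scene (172,250) and orange at (162,333), and both are ruled out by colour. The dock is at scene (318,245) / top (315,248), and the clip is at scene (349,168) / top (213,301).

```bash
cat >> h.py <<'E'
def ext(c,st=None):
    m=vision.camera_model(c)
    if c!='wrist': return m, np.linalg.inv(m['world_to_cam'])
    T=np.eye(4); T[:3,:3]=R_(st['ee_rot']); T[:3,3]=st['tcp_pos']
    return m, T@m['hand_eye']
def R_(rpy):
    from scipy.spatial.transform import Rotation as R
    return R.from_euler('xyz',rpy,degrees=True).as_matrix()
def ray(c,uv,z,st=None):
    m,T=ext(c,st); d=np.array([(uv[0]-m['cx'])/m['fx'],-(uv[1]-m['cy'])/m['fy'],-1.])
    d=T[:3,:3]@d; o=T[:3,3]; return o+d*(z-o[2])/d[2]
def proj(c,P,st=None):
    m,T=ext(c,st); P=np.atleast_2d(P); q=(P-T[:3,3])@T[:3,:3]
    return np.c_[m['cx']+m['fx']*q[:,0]/-q[:,2], m['cy']-m['fy']*q[:,1]/-q[:,2]]
E
python3 - <<'E'
from h import *
t=cv2.imread('pics/top0.png'); s=cv2.imread('pics/scene0.png')
a=cv2.resize(t[220:330,180:290],None,fx=3.6,fy=3.6,interpolation=2) 
b=cv2.resize(t[200:310,270:380],None,fx=3.6,fy=3.6,interpolation=2)
c=cv2.resize(t[220:330,380:490],None,fx=3.6,fy=3.6,interpolation=2)
d=cv2.resize(s[240:320,170:250],(396,396),interpolation=2)
cv2.imwrite('pics/crop0.png',cv2.resize(np.vstack([np.hstack([a,b]),np.hstack([c,d])]),(600,600)))
for n,uv,z in [('stand',(434,276),.024),('dock',(315,248),.01),('clip',(212,301),.04),('soap',(248,194),.02),('pads',(312,331),.01),('pad1',(350,332),.01),('bottle',(433,180),.15)]: print(n,ray('top',uv,z).round(3))
print('stand',ray('scene',(210,292),.024).round(3),'dock',ray('scene',(318,245),.01).round(3),'clip',ray('scene',(349,170),.04).round(3))
E
```

```text
stand [ 0.489 -0.218  0.024]
dock [0.547 0.031 0.01 ]
clip [0.436 0.24  0.04 ]
soap [0.66  0.174 0.02 ]
pads [0.372 0.036 0.01 ]
pad1 [ 0.371 -0.044  0.01 ]
bottle [ 0.667 -0.186  0.15 ]
stand [ 0.509 -0.223  0.024] dock [0.557 0.027 0.01 ] clip [0.451 0.227 0.04 ]
```

View pics/crop0.png

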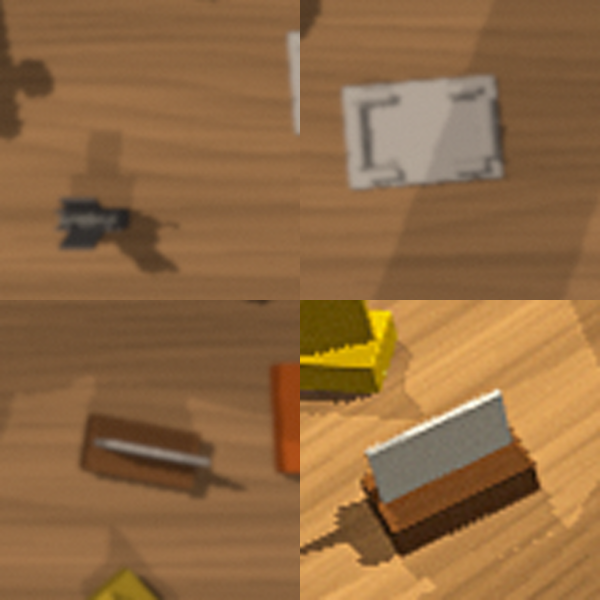

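Request:
{"method": "drive_tool", "body": {
  "increments": [
    [0,0,0.102,3.1,3.3,-0.7,8.5],
    [0,0,0.102,3.1,3.3,-0.7,8.5],
    [0,0,0.102,3.1,3.3,-0.7,8.5],
    [0,0,0.102,3.1,3.3,-0.7,8.5],
    [0,0,0.102,3.1,3.3,-0.7,8.5]
  ]
}}

```text
t: 0.9
tcp_pos: [0.3317, -0.3811, 0.3697]
ee_rot: [180.0, 0.0, 47.2]
force: [1.3, 0.5, -0.4]
width: 0.999
```

Request:
{"method": "drive_tool", "body": {
  "increments": [
    [0,0,0.102,3.1,3.3,-0.7,8.5],
    [0,0,0.102,3.1,3.3,-0.7,8.5],
    [0,0,0.102,3.1,3.3,-0.7,8.5],
    [0,0,0.102,3.1,3.3,-0.7,8.5],
    [0,0,0.102,3.1,3.3,-0.7,8.5]
  ]
}}

```text
t: 1.4
tcp_pos: [0.4869, -0.2159, 0.3347]
ee_rot: [180.0, 0.0, 76.5]
force: [-0.3, -0.4, 0.5]
width: 0.996
```

Request:
{"method": "drive_tool", "body": {
  "increments": [
    [0,0,0,0,0,0,8.5],
    [0,0,0,0,0,0,8.5],
    [0,0,0,0,0,0,8.5]
  ]
}}

```text
t: 1.7
tcp_pos: [0.4855, -0.2181, 0.3348]
ee_rot: [180.0, 0.0, 76.2]
force: [1.2, -0.9, -0.2]
width: 0.993
```

```bash
cat >> h.py <<'E'
import pickle
def snap(tag):
    st=ctrl.read_state(); im=vision.get_image('wrist'); save(tag+'.png',im); pickle.dump(st,open(tag+'.pkl','wb'))
    print(tag,'t',st['t'],st['tcp_pos'].round(4),st['ee_rot'].round(2),'qv',abs(st['qvel']).max().round(2),'F',st['force'].round(1),'w',round(st['width'],3)); return st,im
E
python3 -c "
from h import *
snap('w1')"
```

```text
w1 t 1.7 [ 0.4855 -0.2181  0.3348] [1.800e+02 3.000e-02 7.619e+01] qv 1.21 F [ 1.2 -0.9 -0.2] w 0.993
```

View pics/w1.png

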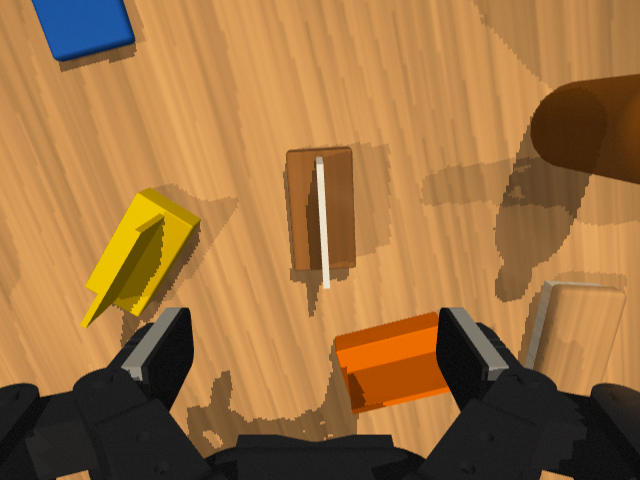

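```bash
python3 - <<'E'
import cv2
im=cv2.imread('pics/w1.png'); cv2.imwrite('pics/w1c.png',cv2.resize(im[140:300,270:380],None,fx=3.75,fy=3.75,interpolation=2))
E
```

```text
(no output)
```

View pics/w1c.png

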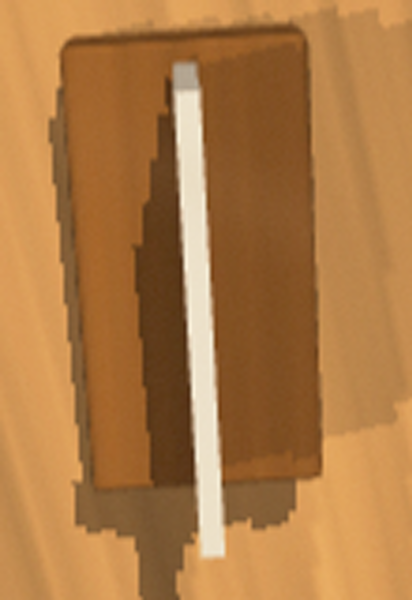

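```bash
python3 - <<'E'
from h import *
st=pickle.load(open('w1.pkl','rb'))
C=[ray('wrist',p,.024,st) for p in [(286.5,152),(351.3,150.1),(355.3,266.4),(295.3,269.9)]]
for c in C: print(c.round(4))
C=np.array(C); print('ctr',C.mean(0).round(4)); 
d=C[0]-C[3]+C[1]-C[2]; print('yaw',np.degrees(np.arctan2(-d[0],d[1])),'len',np.linalg.norm(d)/2,'w',np.linalg.norm(C[0]-C[1]),np.linalg.norm(C[3]-C[2]))
e=[ray('wrist',p,.066,st) for p in [(319.9,163.5),(326.5,288.3)]]; d=e[0]-e[1]
print('card',((e[0]+e[1])/2).round(4),'yaw',np.degrees(np.arctan2(-d[0],d[1])),np.linalg.norm(d))
E
```

```text
[ 0.479  -0.1685  0.024 ]
[ 0.5209 -0.1775  0.024 ]
[ 0.5061 -0.2581  0.024 ]
[ 0.4638 -0.2504  0.024 ]
ctr [ 0.4924 -0.2136  0.024 ]
yaw -10.466719664549526 len 0.0826310308749351 w 0.04276893428488591 0.043043999487399384
card [ 0.4923 -0.2138  0.066 ] yaw -10.546493739217217 0.0766366798339473
```

Request:
{"method": "drive_tool", "body": {
  "increments": [
    [0,0,0.05,1.1,4.1,0,8.5],
    [0,0,0.05,1.1,4.1,0,8.5],
    [0,0,0.05,1.1,4.1,0,8.5],
    [0,0,0.05,1.1,4.1,0,8.5],
    [0,0,0.05,1.1,4.1,0,8.5]
  ]
}}

```text
t: 2.25
tcp_pos: [0.5409, -0.0127, 0.3353]
ee_rot: [179.9, 0.0, 90.5]
force: [0.4, 0.8, -0.3]
width: 0.998
```

Request:
{"method": "drive_tool", "body": {
  "increments": [
    [0,0,0.05,1.1,4.1,0,8.5],
    [0,0,0,0,0,0,8.5],
    [0,0,0,0,0,0,8.5],
    [0,0,0,0,0,0,8.5]
  ]
}}

```text
t: 2.65
tcp_pos: [0.5517, 0.0269, 0.3348]
ee_rot: [-180.0, 0.0, 93.3]
force: [-0.5, -0.6, 0.2]
width: 0.996
```

```bash
python3 -c "
from h import *
st,im=snap('w2')
save('w2c.png',cv2.resize(im[130:330,200:440],None,fx=3,fy=3,interpolation=2))"
```

```text
w2 t 2.65 [0.5517 0.0269 0.3348] [-1.800e+02  3.000e-02  9.329e+01] qv 0.68 F [-0.5 -0.6  0.2] w 0.996
```

View pics/w2.png

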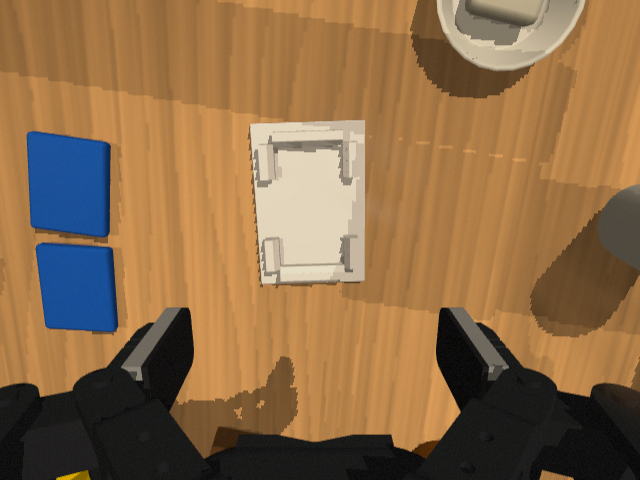

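View pics/w2c.png

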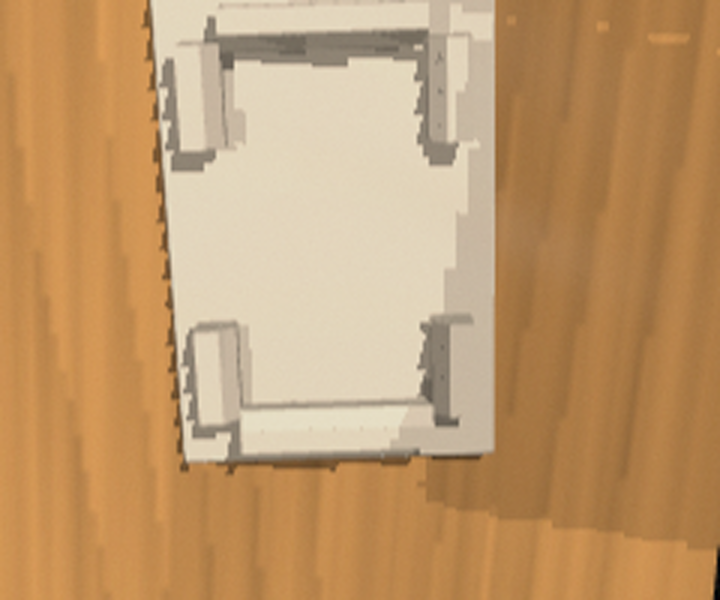

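```bash
cat >> h.py <<'E'
from scipy.optimize import least_squares
def fitrect(cam,px,loc,st):
    # px: pixels, loc: local 3D pts; fit x,y,yaw
    loc=np.array(loc);px=np.array(px)
    def P(v): c,s=np.cos(v[2]),np.sin(v[2]); return np.c_[v[0]+c*loc[:,0]-s*loc[:,1],v[1]+s*loc[:,0]+c*loc[:,1],loc[:,2]]
    g=ray(cam,px.mean(0),loc[:,2].mean(),st)
    best=None
    for y0 in np.radians([-90,-45,0,45,90]):
        r=least_squares(lambda v:(proj(cam,P(v),st)-px).ravel(),[g[0],g[1],y0],x_scale=[.01,.01,.1],loss='soft_l1')
        if best is None or r.cost<best.cost: best=r
    print('fit',best.x[:2].round(4),'yaw',np.degrees(best.x[2]).round(2),'res',(proj(cam,P(best.x),st)-px).round(1).tolist()); return best.x
E
python3 - <<'E'
from h import *
st=pickle.load(open('w2.pkl','rb'))
# image up=+y, image right=+x
fitrect('wrist',[(250,125),(364.3,121),(364.5,281),(262,284)],[(-.04,.06,.005),(.04,.06,.005),(.04,-.06,.005),(-.04,-.06,.005)],st)
st=pickle.load(open('w1.pkl','rb'))
fitrect('wrist',[(286.5,152),(351.3,150.1),(355.3,266.4),(295.3,269.9)],[(-.022,.042,.024),(.022,.042,.024),(.022,-.042,.024),(-.022,-.042,.024)],st)
E
```

```text
fit [0.5484 0.0316] yaw 5.25 res [[-0.7, -0.4], [0.7, -0.5], [0.4, 0.6], [-0.5, 0.9]]
fit [ 0.4922 -0.2136] yaw -10.59 res [[-0.8, -0.1], [1.0, -2.1], [0.6, 1.0], [-0.7, 0.7]]
```

```bash
python3 -c "
import cv2
im=cv2.imread('pics/w2.png')
cv2.imwrite('pics/w2d.png',cv2.resize(im[110:295,240:375],None,fx=3.2,fy=3.2,interpolation=2))"
```

```text
(no output)
```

View pics/w2d.png

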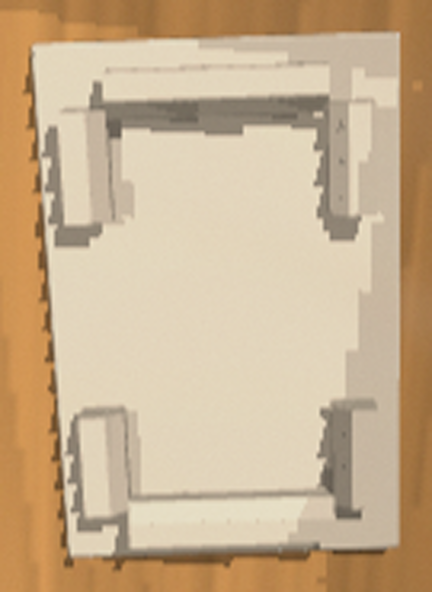

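Request:
{"method": "drive_tool", "body": {
  "increments": [
    [0,0,0,-2.2,4.0,0,8.5],
    [0,0,0,-2.2,4.0,0,8.5],
    [0,0,0,-2.2,4.0,0,8.5],
    [0,0,0,-2.2,4.0,0,8.5],
    [0,0,0,-2.2,4.0,0,8.5]
  ]
}}

```text
t: 3.2
tcp_pos: [0.4413, 0.2283, 0.3349]
ee_rot: [180.0, -0.0, 93.2]
force: [0.3, 0.5, -0.3]
width: 0.997
```

Request:
{"method": "drive_tool", "body": {
  "increments": [
    [0,0,0,0,0,0,8.5],
    [0,0,0,0,0,0,8.5],
    [0,0,0,0,0,0,8.5]
  ]
}}

```text
t: 3.5
tcp_pos: [0.4426, 0.2272, 0.3348]
ee_rot: [180.0, 0.0, 93.3]
force: [0.2, 0.3, -0.6]
width: 0.996
```

```bash
python3 -c "
from h import *
st,im=snap('w3')
print(nets.search_frame('wrist','clip'))
save('w3c.png',cv2.resize(im[120:320,220:420],None,fx=3,fy=3,interpolation=2))"
```

```text
w3 t 3.5 [0.4426 0.2272 0.3348] [1.7997e+02 3.0000e-02 9.3310e+01] qv 0.67 F [ 0.2  0.3 -0.6] w 0.996
[{'at': [306.0, 201.8], 'confidence': 0.88}]
```

View pics/w3.png

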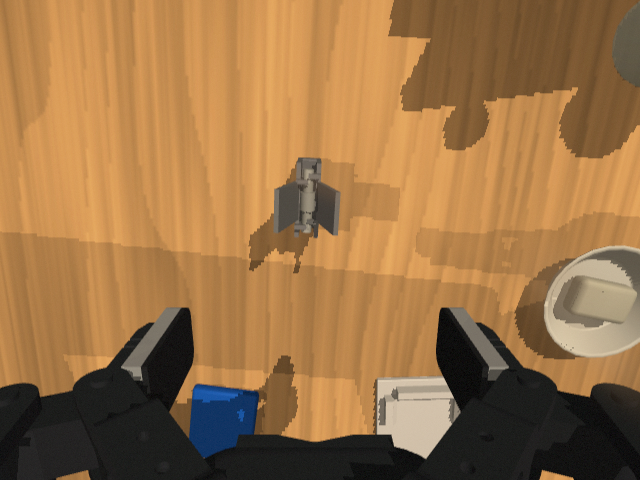

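View pics/w3c.png

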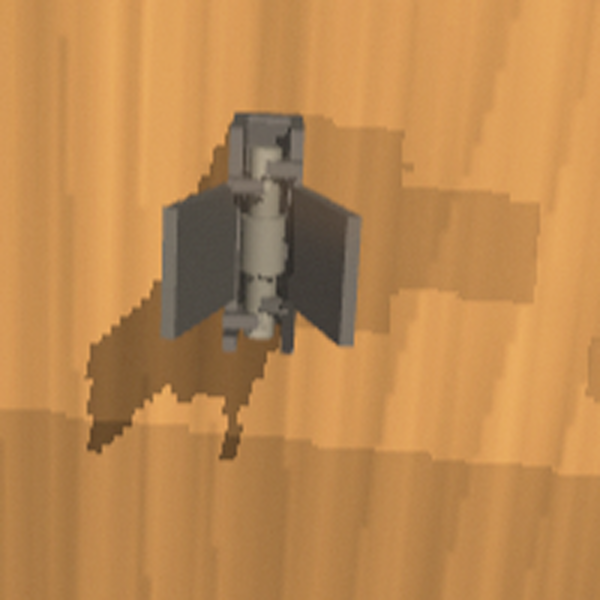

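```bash
python3 - <<'E'
from h import *
st=pickle.load(open('w3.pkl','rb'))
fitrect('wrist',[(274.3,189),(274.3,232.7),(339.3,192.3),(337.3,235.7)],[(-.019,.013,.065),(-.019,-.013,.065),(.019,.013,.065),(.019,-.013,.065)],st)
print(ray('wrist',(307.5,202.0),.032,st))
E
```

```text
fit [0.4372 0.242 ] yaw 0.83 res [[0.0, 0.5], [-0.7, -0.0], [0.6, -0.0], [-0.0, -0.4]]
[0.4374048  0.24149429 0.032     ]
```

Request:
{"method": "drive_tool", "body": {
  "increments": [
    [0,0,-0.024,0.5,-4.4,-0.8,8.5],
    [0,0,-0.024,0.5,-4.4,-0.8,8.5],
    [0,0,-0.024,0.5,-4.4,-0.8,8.5],
    [0,0,-0.024,0.5,-4.4,-0.8,8.5],
    [0,0,-0.024,0.5,-4.4,-0.8,8.5]
  ]
}}

```text
t: 4.1
tcp_pos: [0.467, 0.0054, 0.2946]
ee_rot: [180.0, 0.0, 86.4]
force: [1.0, 0.6, 0.0]
width: 0.995
```

Request:
{"method": "drive_tool", "body": {
  "increments": [
    [0,0,-0.024,0.5,-4.4,-0.8,8.5],
    [0,0,-0.024,0.5,-4.4,-0.8,8.5],
    [0,0,-0.024,0.5,-4.4,-0.8,8.5],
    [0,0,-0.024,0.5,-4.4,-0.8,8.5],
    [0,0,-0.024,0.5,-4.4,-0.8,8.5]
  ]
}}

```text
t: 4.6
tcp_pos: [0.4913, -0.215, 0.2544]
ee_rot: [180.0, 0.0, 79.5]
force: [1.1, 0.6, 0.2]
width: 0.996
```

Request:
{"method": "drive_tool", "body": {
  "increments": [
    [0,0,0,0,0,0,8.5],
    [0,0,0,0,0,0,8.5],
    [0,0,0,0,0,0,8.5]
  ]
}}

```text
t: 4.9
tcp_pos: [0.4913, -0.2114, 0.2545]
ee_rot: [-179.9, -0.0, 79.6]
force: [-0.0, 0.1, 0.6]
width: 1.0
```

```bash
python3 -c "
from h import *
st,im=snap('w4')
x=[]
for i in range(4):
    vision.get_image('top'); s=ctrl.read_state(); print(s['tcp_pos'].round(4),s['ee_rot'].round(2))
"
```

```text
w4 t 4.9 [ 0.4913 -0.2114  0.2545] [-1.7995e+02 -4.0000e-02  7.9640e+01] qv 1.33 F [-0.   0.1  0.6] w 1.0
[ 0.4916 -0.2106  0.2547] [-1.7998e+02 -2.0000e-02  7.9750e+01]
[ 0.4917 -0.2104  0.2549] [-1.800e+02 -1.000e-02  7.977e+01]
[ 0.4919 -0.2104  0.2549] [179.99  -0.    79.78]
[ 0.4919 -0.2104  0.2549] [179.99  -0.    79.78]
```

View pics/w4.png

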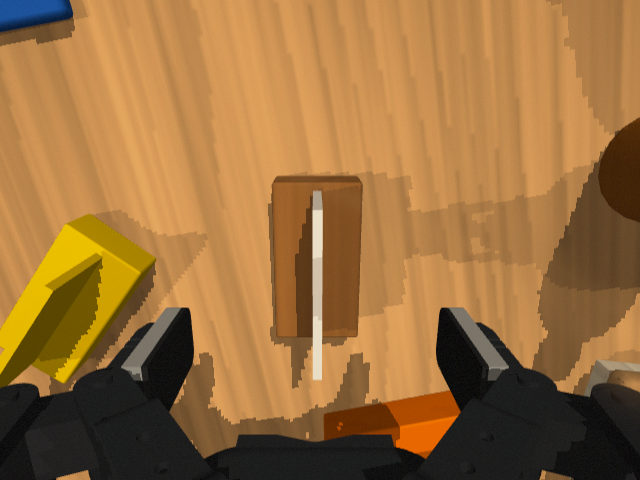

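```bash
python3 - <<'E'
from h import *
im=cv2.imread('pics/w4.png'); cv2.imwrite('pics/w4c.png',cv2.resize(im[165:390,250:390],None,fx=2.66,fy=2.66,interpolation=2))
st=pickle.load(open('w4.pkl','rb'))
fitrect('wrist',[(272.5,181),(362,180.5),(357.7,336.5),(276,336.5)],[(-.022,.042,.024),(.022,.042,.024),(.022,-.042,.024),(-.022,-.042,.024)],st)
fitrect('wrist',[(317.3,209),(317.5,380)],[(0,.038,.066),(0,-.038,.066)],st)
E
```

```text
fit [ 0.4924 -0.2132] yaw -10.33 res [[-1.2, -0.2], [0.9, 0.3], [0.1, -0.0], [0.0, -0.0]]
fit [ 0.4922 -0.2138] yaw -10.19 res [[0.0, 0.8], [-0.0, -1.2]]
```

View pics/w4c.png

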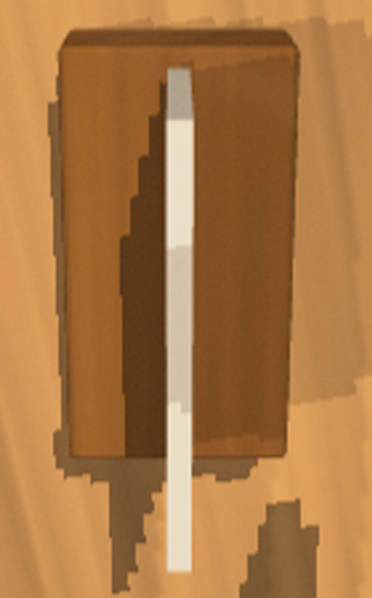

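Request:
{"method": "drive_tool", "body": {
  "increments": [
    [0,0,0,0.03,-0.27,-2.0,8.5],
    [0,0,0,0,0,-2.0,8.5],
    [0,0,0,0,0,-2.0,8.5],
    [0,0,0,0,0,-1.2,8.5],
    [0,0,0,0,0,-0.7,8.5]
  ]
}}

```text
t: 5.65
tcp_pos: [0.4918, -0.2134, 0.1747]
ee_rot: [-179.9, -0.0, 79.7]
force: [0.7, -0.2, 0.4]
width: 0.998
```

Request:
{"method": "drive_tool", "body": {
  "increments": [
    [0,0,0,0,0,0,8.5],
    [0,0,0,0,0,0,8.5],
    [0,0,0,0,0,0,6.5],
    [0,0,0,0,0,0,5.0],
    [0,0,0,0,0,0,4.6]
  ],
  "force": 25
}}

```text
t: 6.15
tcp_pos: [0.4924, -0.2143, 0.1763]
ee_rot: [179.9, 0.0, 79.7]
force: [0.2, -0.1, -0.2]
width: 0.541
```

```bash
python3 -c "
from h import *
st,im=snap('w5')
"
```

```text
w5 t 6.15 [ 0.4924 -0.2143  0.1763] [1.7994e+02 3.0000e-02 7.9680e+01] qv 0.26 F [ 0.2 -0.1 -0.2] w 0.541
```

View pics/w5.png

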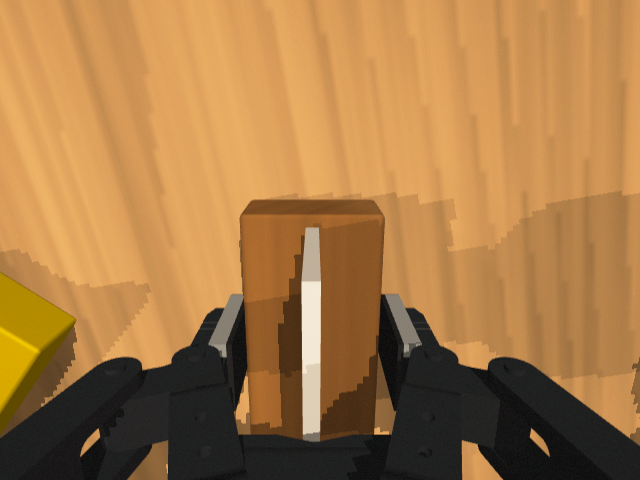

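Request:
{"method": "drive_tool", "body": {
  "increments": [
    [0,0,0,0,0,0,4.0],
    [0,0,0,0,0,0,3.6],
    [0,0,0,0,0,0,3.6],
    [0,0,0,0,0,0,3.6]
  ],
  "force": 30
}}

```text
t: 6.6
tcp_pos: [0.4924, -0.2144, 0.1762]
ee_rot: [180.0, 0.0, 79.7]
force: [-1.9, -0.3, 5.4]
width: 0.505
```

Request:
{"method": "drive_tool", "body": {
  "increments": [
    [0,0,0,0,0,1.0,3.6],
    [0,0,0,0,0,2.0,3.6],
    [0,0,0,0,0,2.5,3.6],
    [0,0,0,0,0,1.5,3.6],
    [0,0,0,0,0,0,3.6]
  ]
}}

```text
t: 7.1
tcp_pos: [0.493, -0.2146, 0.2481]
ee_rot: [179.7, 0.1, 79.7]
force: [0.1, -0.3, -1.9]
width: 0.511
```

```bash
python3 -c "
from h import *
st,im=snap('w6')
"
```

```text
w6 t 7.1 [ 0.493  -0.2146  0.2481] [1.7973e+02 1.1000e-01 7.9690e+01] qv 2.05 F [ 0.1 -0.3 -1.9] w 0.511
```

View pics/w6.png

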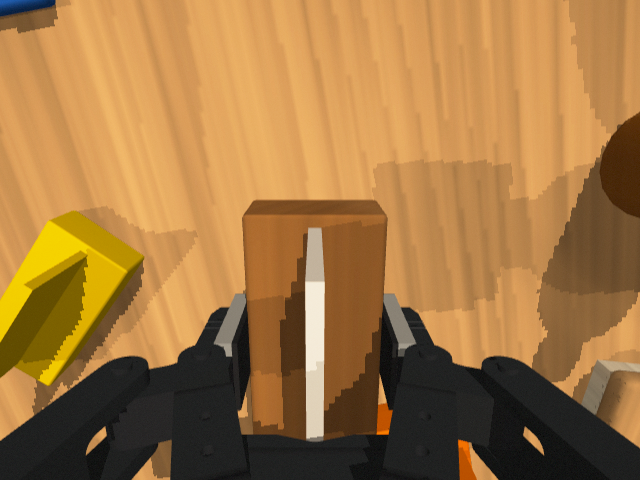

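```bash
python3 - <<'E'
from h import *
for tag,pts in [('w5',[(241,215),(384,215)]),('w6',[(244,215),(386.5,215)])]:
    st=pickle.load(open(tag+'.pkl','rb'))
    z=st['tcp_pos'][2]-.1763+.024
    C=[ray('wrist',p,z,st) for p in pts]
    m=(C[0]+C[1])/2; R=R_(st['ee_rot'])
    r=R.T@(m-st['tcp_pos']); d=R.T@(C[1]-C[0]); print(tag,'mid rel tool',r.round(4),'expect x .042','d',d.round(4),'ang',np.degrees(np.arctan2(d[0],d[1])))
# card top ends
st=pickle.load(open('w6.pkl','rb'))
z=st['tcp_pos'][2]-.1763+.066
print(R_(st['ee_rot']).T@(ray('wrist',(315,281),z,st)-st['tcp_pos']))
print(R_(st['ee_rot']).T@(ray('wrist',(315,440),z,st)-st['tcp_pos']))
E
```

```text
w5 mid rel tool [ 0.0424 -0.0004  0.1523] expect x .042 d [-0.      0.0429  0.    ] ang -0.020649648351449057
w6 mid rel tool [0.0424 0.0005 0.1522] expect x .042 d [-0.0001  0.0427  0.0002] ang -0.06977957978559858
[0.03862443 0.00030315 0.11023061]
[-0.00143804  0.00031903  0.11030555]
```

Request:
{"method": "drive_tool", "body": {
  "increments": [
    [0,0,0.045,0.93,4.08,0,3.6],
    [0,0,0.045,0.93,4.08,0,3.6],
    [0,0,0.045,0.93,4.08,0,3.6],
    [0,0,0.045,0.93,4.08,0,3.6],
    [0,0,0.045,0.93,4.08,0,3.6]
  ]
}}

```text
t: 7.65
tcp_pos: [0.5378, -0.0084, 0.2439]
ee_rot: [-179.8, -0.0, 92.7]
force: [1.2, -0.4, -1.5]
width: 0.507
```

Request:
{"method": "drive_tool", "body": {
  "increments": [
    [0,0,0.047,0.92,4.08,0,3.6],
    [0,0,0,0,0,0,3.6],
    [0,0,0,0,0,0,3.6],
    [0,0,0,0,0,0,3.6],
    [0,0,0,0,0,0,3.6]
  ]
}}

```text
t: 8.15
tcp_pos: [0.5474, 0.0294, 0.245]
ee_rot: [-179.9, -0.0, 95.2]
force: [-0.6, 0.4, -1.2]
width: 0.51
```

Request:
{"method": "drive_tool", "body": {
  "increments": [
    [0,0,0,0,0,-1.5,3.6],
    [0,0,0,0,0,-1.5,3.6],
    [0,0,0,0,0,-1.0,3.6],
    [0,0,0,0,0,0,3.6],
    [0,0,0,0,0,0,3.6]
  ]
}}

```text
t: 8.65
tcp_pos: [0.5475, 0.0306, 0.2048]
ee_rot: [-179.9, -0.0, 95.3]
force: [0.6, -0.3, -0.3]
width: 0.509
```

```bash
python3 -c "
from h import *
st,im=snap('w7')
s=vision.get_image('scene'); save('s7c.png',cv2.resize(s[170:290,260:400],None,fx=4.2,fy=4.2,interpolation=2))
"
```

```text
w7 t 8.65 [0.5475 0.0306 0.2048] [-1.7991e+02 -2.0000e-02  9.5260e+01] qv 1.07 F [ 0.6 -0.3 -0.3] w 0.509
```

View pics/w7.png

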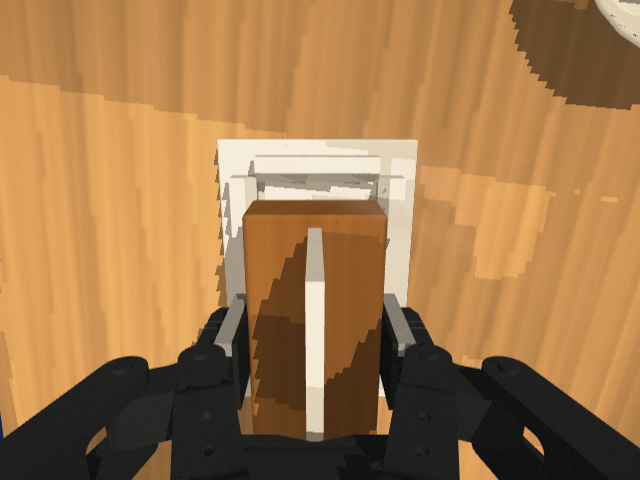

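View pics/s7c.png

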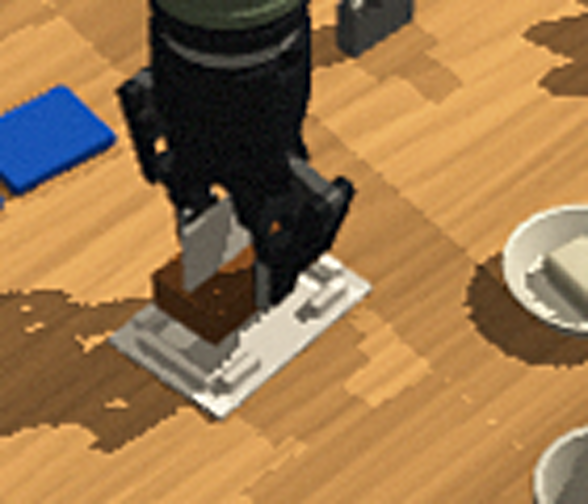

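```bash
python3 - <<'E'
from h import *
st=pickle.load(open('w7.pkl','rb')); R=R_(st['ee_rot'])
a,b=[R.T@(ray('wrist',p,.005,st)-st['tcp_pos']) for p in [(217.5,140.5),(417.5,140)]]
print('dock edge mid rel tool',((a+b)/2).round(4),'len',np.linalg.norm(b-a),'ang',np.degrees(np.arctan2(b[0]-a[0],b[1]-a[1])))
z=st['tcp_pos'][2]-.1763+.024
a,b=[R.T@(ray('wrist',p,z,st)-st['tcp_pos']) for p in [(244,215),(386.5,215)]]
print('stand edge',((a+b)/2).round(4),'ang',np.degrees(np.arctan2(b[0]-a[0],b[1]-a[1])))
E
```

```text
dock edge mid rel tool [0.0613 0.0012 0.1999] len 0.0791906023489223 ang 0.14675604053751376
stand edge [0.0424 0.0002 0.1523] ang 0.01999187123191577
```

Request:
{"method": "drive_tool", "body": {
  "increments": [
    [0,0,0,0.05,0.04,-0.6,3.6],
    [0,0,0,0,0,-0.6,3.6],
    [0,0,0,0,0,-0.5,3.6],
    [0,0,0,0,0,-0.4,3.6],
    [0,0,0,0,0,0,3.6]
  ]
}}

```text
t: 9.25
tcp_pos: [0.5478, 0.0311, 0.1837]
ee_rot: [-179.9, -0.0, 95.3]
force: [-0.4, 0.2, -1.1]
width: 0.506
```

Request:
{"method": "drive_tool", "body": {
  "increments": [
    [0,0,0,0,0,-0.2,3.6],
    [0,0,0,0,0,-0.15,3.6],
    [0,0,0,0,0,0,3.6],
    [0,0,0,0,0,0,3.6]
  ]
}}

```text
t: 9.65
tcp_pos: [0.5484, 0.031, 0.1813]
ee_rot: [180.0, 0.0, 95.3]
force: [-0.6, 0.3, -1.0]
width: 0.509
```

```bash
python3 -c "
from h import *
st,im=snap('w8')
s=vision.get_image('scene'); save('s8c.png',cv2.resize(s[170:290,260:400],None,fx=4.2,fy=4.2,interpolation=2))
"
```

```text
w8 t 9.65 [0.5484 0.031  0.1813] [179.99   0.    95.27] qv 0.12 F [-0.6  0.3 -1. ] w 0.509
```

View pics/w8.png

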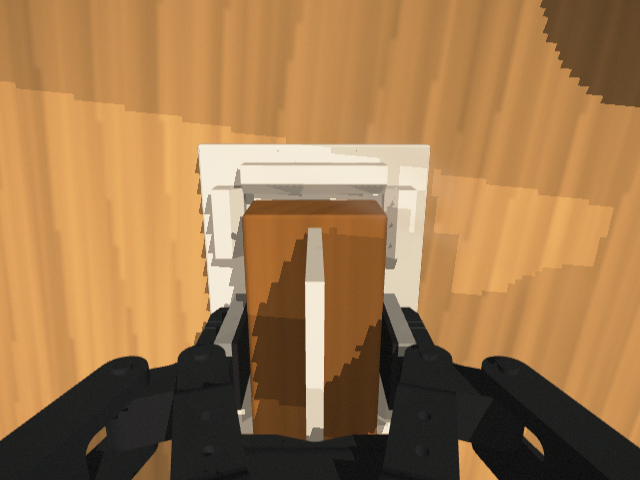

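View pics/s8c.png

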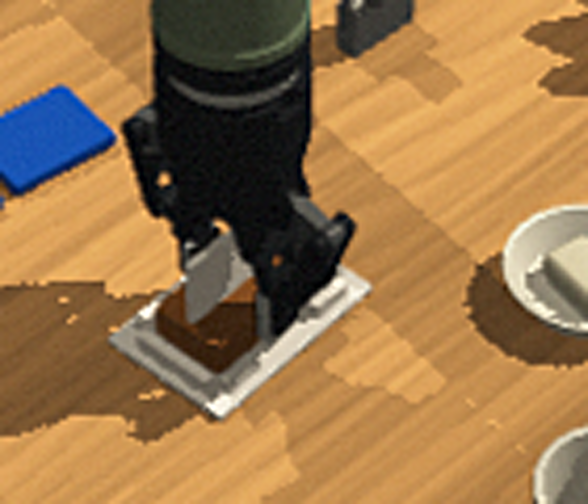

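Request:
{"method": "drive_tool", "body": {
  "increments": [
    [0,0,0,0,0,-0.05,3.6],
    [0,0,0,0,0,0,3.6],
    [0,0,0,0,0,0,3.6]
  ]
}}

```text
t: 10.05
tcp_pos: [0.5484, 0.0311, 0.1813]
ee_rot: [180.0, 0.0, 95.3]
force: [-2.3, -0.2, 4.8]
width: 0.508
```

Contact with the floor (force z up to 4.8 N). Releasing.

Request:
{"method": "drive_tool", "body": {
  "increments": [
    [0,0,0,0,0,0,4.6],
    [0,0,0,0,0,0,5.2],
    [0,0,0,0,0,0,6.0],
    [0,0,0,0,0,0,6.6],
    [0,0,0,0,0,0,6.6]
  ]
}}

```text
t: 10.55
tcp_pos: [0.5483, 0.031, 0.1805]
ee_rot: [-180.0, -0.0, 95.3]
force: [-0.5, -0.3, -0.2]
width: 0.771
```

```bash
python3 -c "
from h import *
st,im=snap('w9')
"
```

```text
w9 t 10.55 [0.5483 0.031  0.1805] [-180.     -0.     95.27] qv 0.09 F [-0.5 -0.3 -0.2] w 0.771
```

View pics/w9.png

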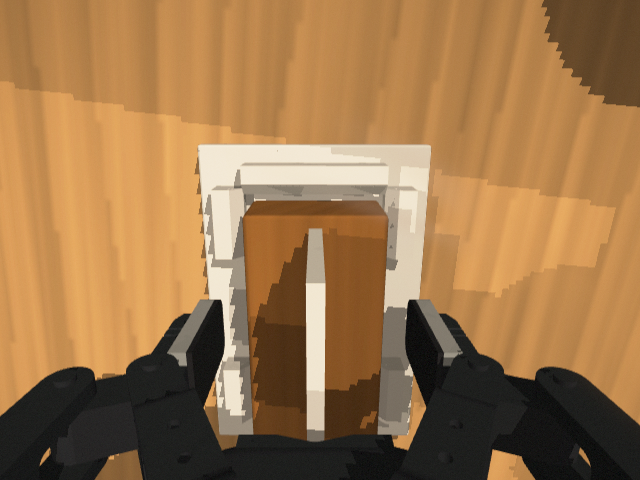

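Request:
{"method": "drive_tool", "body": {
  "increments": [
    [0,0,0,0,0,1.5,6.6],
    [0,0,0,0,0,3.0,6.6],
    [0,0,0,0,0,3.5,6.6],
    [0,0,0,0,0,4.0,6.6],
    [0,0,0,0,0,3.0,6.6]
  ]
}}

```text
t: 11.1
tcp_pos: [0.5487, 0.031, 0.3346]
ee_rot: [179.8, 0.0, 95.3]
force: [1.0, -1.3, 0.4]
width: 0.771
```

Request:
{"method": "drive_tool", "body": {
  "increments": [
    [0,0,0,0,0,0,6.6],
    [0,0,0,0,0,0,6.6],
    [0,0,0,0,0,0,6.6],
    [0,0,0,0,0,0,6.6]
  ]
}}

```text
t: 11.5
tcp_pos: [0.5476, 0.0311, 0.329]
ee_rot: [-179.8, -0.0, 95.3]
force: [0.4, 0.4, 0.6]
width: 0.775
```

```bash
python3 -c "
from h import *
st,im=snap('w10')
save('w10c.png',cv2.resize(im[110:310,230:400],None,fx=3,fy=3,interpolation=2))
s=vision.get_image('scene'); save('s10c.png',cv2.resize(s[190:290,260:380],None,fx=5,fy=5,interpolation=2))
"
```

```text
w10 t 11.5 [0.5476 0.0311 0.329 ] [-1.798e+02 -4.000e-02  9.527e+01] qv 0.25 F [0.4 0.4 0.6] w 0.775
```

View pics/w10c.png

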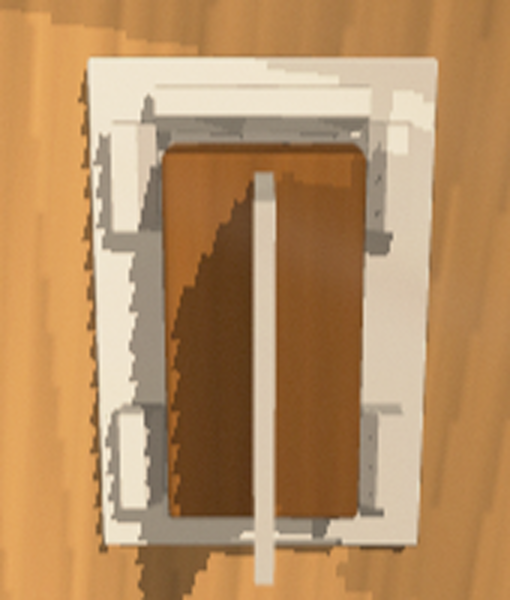

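View pics/s10c.png

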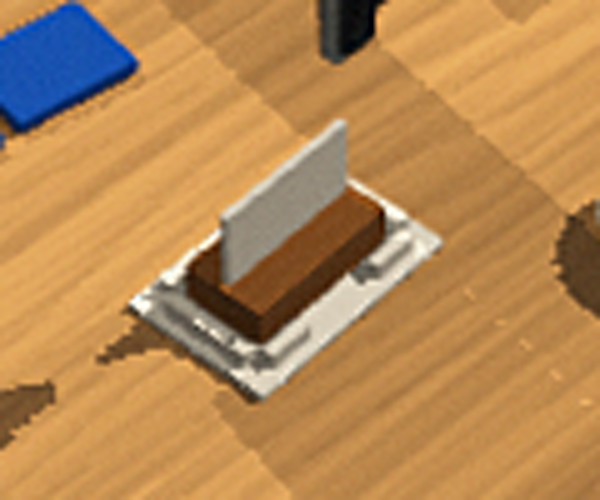

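```bash
python3 - <<'E'
from h import *
st=pickle.load(open('w10.pkl','rb'))
f=lambda L:[(x/3+230,y/3+110) for x,y in L]
r=lambda a,b,z:[(-a,b,z),(a,b,z),(a,-b,z),(-a,-b,z)]
fitrect('wrist',f([(88,58),(437,58),(417,543),(103,543)]),r(.04,.06,.005),st)
fitrect('wrist',f([(162,152),(365,152),(357,515),(169,517)]),r(.022,.042,.029),st)
fitrect('wrist',f([(264,199),(264,584)]),[(0,.038,.071),(0,-.038,.071)],st)
E
```

```text
fit [0.5482 0.0322] yaw 5.16 res [[-0.7, -0.4], [0.5, -0.2], [0.2, 0.6], [-0.0, 0.2]]
fit [0.5487 0.0318] yaw 5.38 res [[-0.7, -0.2], [0.6, -0.3], [0.3, 0.7], [-0.2, 0.1]]
fit [0.5487 0.0315] yaw 5.41 res [[0.0, 0.5], [-0.0, -0.6]]
```

Request:
{"method": "drive_tool", "body": {
  "increments": [
    [0,0,-0.013,-1.85,3.5,-0.5,6.6],
    [0,0,-0.013,-1.85,3.5,-0.5,6.6],
    [0,0,-0.013,-1.85,3.5,-0.5,6.6],
    [0,0,-0.013,-1.85,3.5,-0.5,6.6],
    [0,0,-0.013,-1.85,3.5,-0.5,6.6]
  ]
}}

```text
t: 12.1
tcp_pos: [0.4548, 0.2071, 0.3048]
ee_rot: [-179.9, 0.0, 91.5]
force: [0.2, -0.4, 1.1]
width: 0.773
```

Request:
{"method": "drive_tool", "body": {
  "increments": [
    [0,0,-0.013,-1.85,3.5,-0.5,6.6],
    [0,0,0,0,0,0,6.6],
    [0,0,0,0,0,0,6.6],
    [0,0,0,0,0,0,6.6],
    [0,0,0,0,0,0,6.6]
  ]
}}

```text
t: 12.6
tcp_pos: [0.4381, 0.2401, 0.3007]
ee_rot: [180.0, 0.0, 90.7]
force: [0.1, -0.6, -0.4]
width: 0.775
```

```bash
python3 -c "
from h import *
st,im=snap('w11')
save('w11c.png',cv2.resize(im[150:350,220:420],None,fx=3,fy=3,interpolation=2))
"
```

```text
w11 t 12.6 [0.4381 0.2401 0.3007] [1.7998e+02 1.0000e-02 9.0700e+01] qv 0.19 F [ 0.1 -0.6 -0.4] w 0.775
```

View pics/w11c.png

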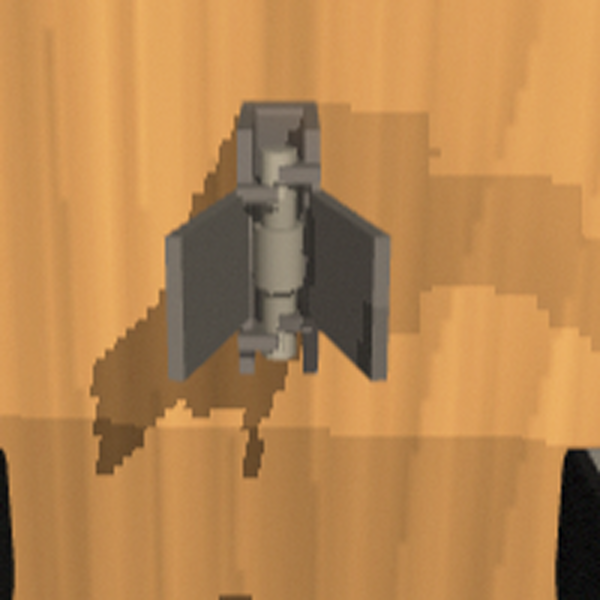

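```bash
python3 - <<'E'
from h import *
st=pickle.load(open('w11.pkl','rb'))
f=lambda L:[(x/3+220,y/3+150) for x,y in L]
fitrect('wrist',f([(166,236),(168,380),(389,237),(386,381)]),[(-.019,.013,.065),(-.019,-.013,.065),(.019,.013,.065),(.019,-.013,.065)],st)
E
```

```text
fit [0.4372 0.2418] yaw 0.42 res [[-0.1, 0.3], [0.3, -0.3], [0.1, 0.3], [-0.3, -0.3]]
```

Request:
{"method": "drive_tool", "body": {
  "increments": [
    [0,0,-0.006,-0.02,0.03,-2.5,6.6],
    [0,0,0,0,0,-2.5,6.6],
    [0,0,0,0,0,-2.0,6.6],
    [0,0,0,0,0,-1.4,6.6],
    [0,0,0,0,0,-0.7,6.6]
  ]
}}

```text
t: 13.15
tcp_pos: [0.4371, 0.2406, 0.2084]
ee_rot: [-179.9, 0.0, 90.4]
force: [-0.5, 0.3, -0.3]
width: 0.774
```

Request:
{"method": "drive_tool", "body": {
  "increments": [
    [0,0,0,0,0,0,6.6],
    [0,0,0,0,0,0,6.6],
    [0,0,0,0,0,0,5.4],
    [0,0,0,0,0,0,4.4],
    [0,0,0,0,0,0,4.2]
  ],
  "force": 25
}}

```text
t: 13.65
tcp_pos: [0.4374, 0.2415, 0.2103]
ee_rot: [179.9, -0.0, 90.5]
force: [-0.8, 0.7, -0.9]
width: 0.493
```

```bash
python3 -c "
from h import *
st,im=snap('w12')
"
```

```text
w12 t 13.65 [0.4374 0.2415 0.2103] [ 1.7993e+02 -3.0000e-02  9.0470e+01] qv 0.24 F [-0.8  0.7 -0.9] w 0.493
```

View pics/w12.png

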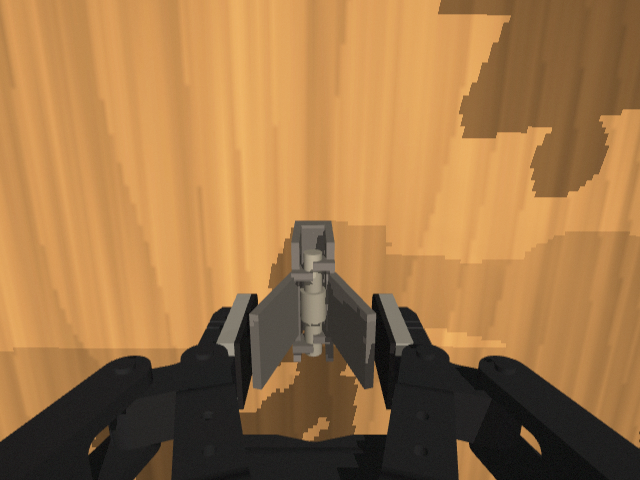

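Request:
{"method": "drive_tool", "body": {
  "increments": [
    [0,0,0,0,0,0,3.4],
    [0,0,0,0,0,0,2.8],
    [0,0,0,0,0,0,2.2],
    [0,0,0,0,0,0,1.6],
    [0,0,0,0,0,0,1.2]
  ],
  "force": 22
}}

```text
t: 14.2
tcp_pos: [0.4357, 0.2417, 0.2113]
ee_rot: [-179.6, 0.0, 90.5]
force: [-10.0, 0.5, 19.4]
width: 0.227
```

Request:
{"method": "drive_tool", "body": {
  "increments": [
    [0,0,0,0,0,0,1.0],
    [0,0,0,0,0,0,1.0],
    [0,0,0,0,0,0,1.0]
  ]
}}

```text
t: 14.5
tcp_pos: [0.4356, 0.2417, 0.2113]
ee_rot: [-179.6, 0.0, 90.5]
force: [-10.7, -0.1, 19.8]
width: 0.229
```

```bash
python3 -c "
from h import *
st,im=snap('w13')
"
```

```text
w13 t 14.5 [0.4356 0.2417 0.2113] [-1.7963e+02  1.0000e-02  9.0460e+01] qv 0.12 F [-10.7  -0.1  19.8] w 0.229
```

View pics/w13.png

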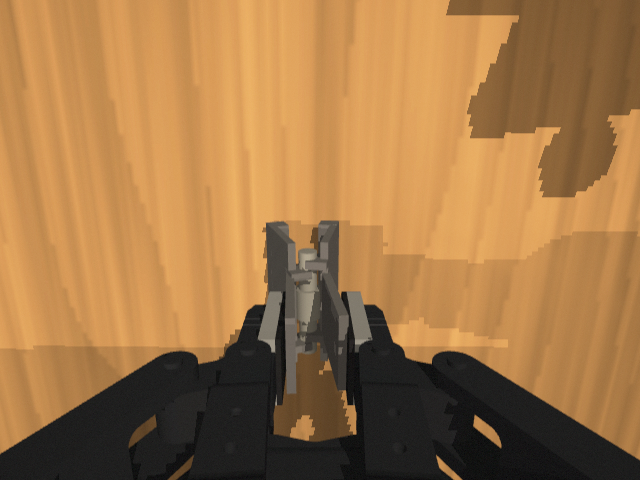

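Request:
{"method": "drive_tool", "body": {
  "increments": [
    [0,0,0,0,0,0.1,1.0],
    [0,0,0,0,0,0.1,1.0],
    [0,0,0,0,0,0.1,1.0],
    [0,0,0,0,0,0.1,1.0],
    [0,0,0,0,0,0,1.0]
  ]
}}

```text
t: 15.05
tcp_pos: [0.4373, 0.2413, 0.2136]
ee_rot: [180.0, 0.0, 90.5]
force: [0.4, 0.2, -0.3]
width: 0.183
```

```bash
python3 -c "
from h import *
st,im=snap('w14')
"
```

```text
w14 t 15.05 [0.4373 0.2413 0.2136] [179.99   0.    90.45] qv 0.09 F [ 0.4  0.2 -0.3] w 0.183
```

View pics/w14.png

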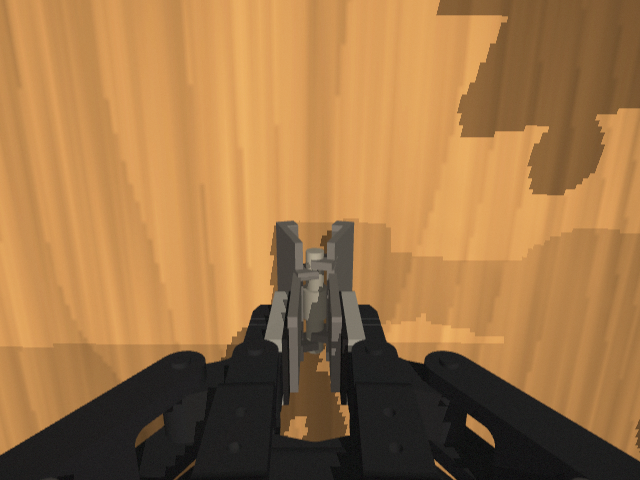

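Request:
{"method": "drive_tool", "body": {
  "increments": [
    [0,0,0,0,0,1.0,1.0],
    [0,0,0,0,0,2.0,1.0],
    [0,0,0,0,0,3.0,1.0],
    [0,0,0,0,0,3.0,1.0],
    [0,0,0,0,0,2.6,1.0]
  ]
}}

```text
t: 15.6
tcp_pos: [0.4373, 0.2414, 0.3319]
ee_rot: [179.9, -0.0, 90.5]
force: [0.9, -0.1, -0.6]
width: 0.182
```

Request:
{"method": "drive_tool", "body": {
  "increments": [
    [0,0,0,0,0,0,1.0],
    [0,0,0,0,0,0,1.0],
    [0,0,0,0,0,0,1.0]
  ]
}}

```text
t: 15.9
tcp_pos: [0.4364, 0.2411, 0.3284]
ee_rot: [-179.9, 0.0, 90.5]
force: [0.2, -0.6, -0.4]
width: 0.183
```

```bash
python3 -c "
from h import *
st,im=snap('w15')
save('w15c.png',cv2.resize(im[200:420,240:400],None,fx=2.7,fy=2.7,interpolation=2))
s=vision.get_image('scene'); save('s15.png',s); save('s15c.png',cv2.resize(s[60:200,300:420],None,fx=4.2,fy=4.2,interpolation=2))
"
```

```text
w15 t 15.9 [0.4364 0.2411 0.3284] [-1.7985e+02  5.0000e-02  9.0460e+01] qv 0.77 F [ 0.2 -0.6 -0.4] w 0.183
```

View pics/w15c.png

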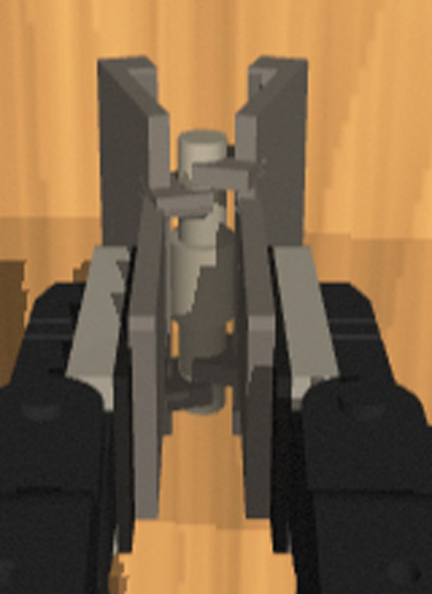

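View pics/s15c.png

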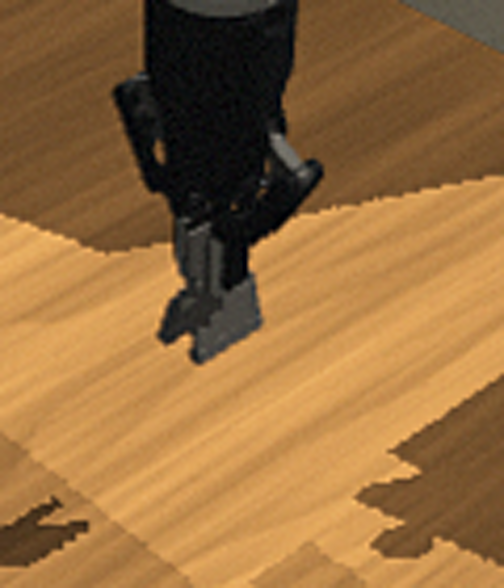

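```bash
python3 - <<'E'
from h import *
px=np.array([(346.4,146.2),(362.4,136.7)])
r=least_squares(lambda v:(proj('scene',[[v[0],v[2]-.025,v[1]],[v[0],v[2]+.025,v[1]]])-px).ravel(),[.45,.12,.2414]); print(r.x,r.fun)
for z in (.110,.115,.12): print(z,proj('scene',[[.4364+.017,.2414-.025,z],[.4364+.017,.2414+.025,z]]).round(1))
# wrist: pivot far end & handle tops vs model
st=pickle.load(open('w15.pkl','rb')); R=R_(st['ee_rot'])
for d in (.174,.1775,.181):
  for n,P in [('pivot ends',[(.025,0,d),(-.025,0,d)]),('handle top outer near/far',[(.013,-.008,d-.036),(.013,.008,d-.036),(-.013,-.008,d-.036),(-.013,.008,d-.036)]),('jawtip outer far',[(.025,-.017,d+.031),(.025,.017,d+.031)])]:
    q=proj('wrist',np.array(P)@R.T+st['tcp_pos'],st); print(d,n,((q-[240,200])*2.7).round(0).tolist())
E
```

```text
[0.47937631 0.14939567 0.2111462 ] [ 0.06355749  0.1038916  -0.06477034 -0.10587414]
0.11 [[347.4 149.2]
 [362.6 139.8]]
0.115 [[347.5 147.4]
 [362.7 138.1]]
0.12 [[347.5 145.7]
 [362.8 136.4]]
0.174 pivot ends [[200.0, 129.0], [200.0, 453.0]]
0.174 handle top outer near/far [[125.0, 341.0], [276.0, 341.0], [130.0, 547.0], [271.0, 547.0]]
0.174 jawtip outer far [[94.0, 68.0], [307.0, 68.0]]
0.1775 pivot ends [[200.0, 121.0], [200.0, 439.0]]
0.1775 handle top outer near/far [[127.0, 325.0], [274.0, 325.0], [131.0, 527.0], [269.0, 527.0]]
0.1775 jawtip outer far [[96.0, 63.0], [305.0, 63.0]]
0.181 pivot ends [[200.0, 113.0], [200.0, 426.0]]
0.181 handle top outer near/far [[129.0, 310.0], [272.0, 310.0], [133.0, 508.0], [268.0, 508.0]]
0.181 jawtip outer far [[98.0, 57.0], [303.0, 57.0]]
```

Request:
{"method": "drive_tool", "body": {
  "increments": [
    [0,0,0.014,1.86,-3.5,0,1.0],
    [0,0,0.014,1.86,-3.5,0,1.0],
    [0,0,0.014,1.86,-3.5,0,1.0],
    [0,0,0.014,1.86,-3.5,0,1.0],
    [0,0,0.014,1.86,-3.5,0,1.0]
  ]
}}

```text
t: 16.5
tcp_pos: [0.5303, 0.0649, 0.3283]
ee_rot: [-179.9, -0.0, 94.5]
force: [0.3, 0.7, 0.0]
width: 0.181
```

Request:
{"method": "drive_tool", "body": {
  "increments": [
    [0,0,0.015,1.84,-3.5,0,1.0],
    [0,0,0,0,0,0,1.0],
    [0,0,0,0,0,0,1.0],
    [0,0,0,0,0,0,1.0],
    [0,0,0,0,0,0,1.0]
  ]
}}

```text
t: 17.0
tcp_pos: [0.5479, 0.0325, 0.3291]
ee_rot: [-179.9, -0.0, 95.4]
force: [0.4, -0.6, -0.2]
width: 0.183
```

Request:
{"method": "drive_tool", "body": {
  "increments": [
    [0,0,0,0,0,-1.0,1.0],
    [0,0,0,0,0,-0.7,1.0],
    [0,0,0,0,0,0,1.0],
    [0,0,0,0,0,0,1.0],
    [0,0,0,0,0,0,1.0]
  ]
}}

```text
t: 17.5
tcp_pos: [0.5486, 0.0314, 0.3128]
ee_rot: [180.0, 0.0, 95.3]
force: [0.2, 0.5, -0.5]
width: 0.187
```

```bash
python3 -c "
from h import *
st,im=snap('w16')
save('w16c.png',cv2.resize(im[180:430,220:420],None,fx=2.4,fy=2.4,interpolation=2))
s=vision.get_image('scene'); save('s16c.png',cv2.resize(s[120:290,250:400],None,fx=3.5,fy=3.5,interpolation=2))
"
```

```text
w16 t 17.5 [0.5486 0.0314 0.3128] [179.98   0.    95.34] qv 0.37 F [ 0.2  0.5 -0.5] w 0.187
```

View pics/w16c.png

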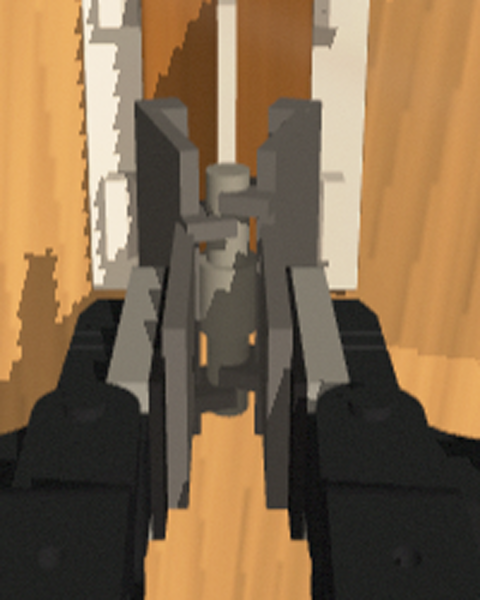

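View pics/s16c.png

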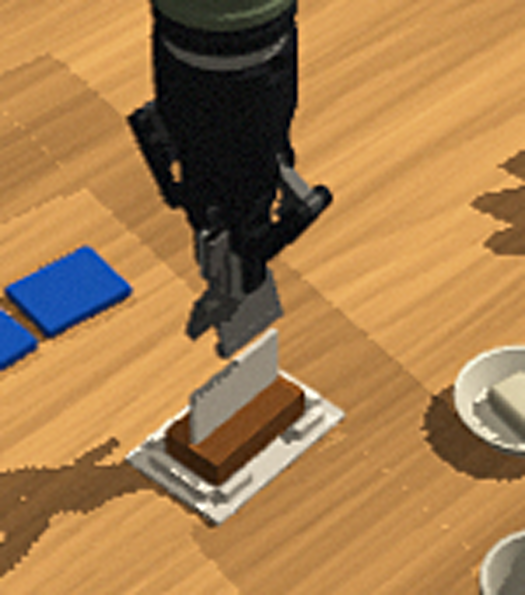

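Request:
{"method": "drive_tool", "body": {
  "increments": [
    [0,0,0,0,0,-0.8,1.0],
    [0,0,0,0,0,-0.8,1.0],
    [0,0,0,0,0,-0.8,1.0],
    [0,0,0,0,0,-0.8,1.0],
    [0,0,0,0,0,0,1.0]
  ]
}}

```text
t: 18.1
tcp_pos: [0.5477, 0.0314, 0.2786]
ee_rot: [-179.8, -0.0, 95.3]
force: [-0.4, -0.4, -0.3]
width: 0.18
```

Request:
{"method": "drive_tool", "body": {
  "increments": [
    [0,0,0,0,0,-0.5,1.0],
    [0,0,0,0,0,-0.5,1.0],
    [0,0,0,0,0,-0.5,1.0],
    [0,0,0,0,0,0,1.0],
    [0,0,0,0,0,0,1.0]
  ]
}}

```text
t: 18.6
tcp_pos: [0.5485, 0.0314, 0.2656]
ee_rot: [-180.0, -0.0, 95.3]
force: [0.5, 0.5, -0.2]
width: 0.182
```

```bash
python3 -c "
from h import *
st,im=snap('w17')
save('w17c.png',cv2.resize(im[180:430,220:420],None,fx=2.4,fy=2.4,interpolation=2))
s=vision.get_image('scene'); save('s17c.png',cv2.resize(s[170:290,260:380],None,fx=4.8,fy=4.8,interpolation=2))
print(proj('scene',[(.5486,.0317,.071),(.5486+.017,.0317-.025,.056),(.5486+.017,.0317+.025,.056)])*4.8-np.array([260,170])*4.8)
"
```

```text
w17 t 18.6 [0.5485 0.0314 0.2656] [-179.99   -0.     95.33] qv 0.46 F [ 0.5  0.5 -0.2] w 0.182
[[272.46131291 252.41022021]
 [257.38587116 325.0665506 ]
 [340.17228115 267.71381949]]
```

View pics/w17c.png

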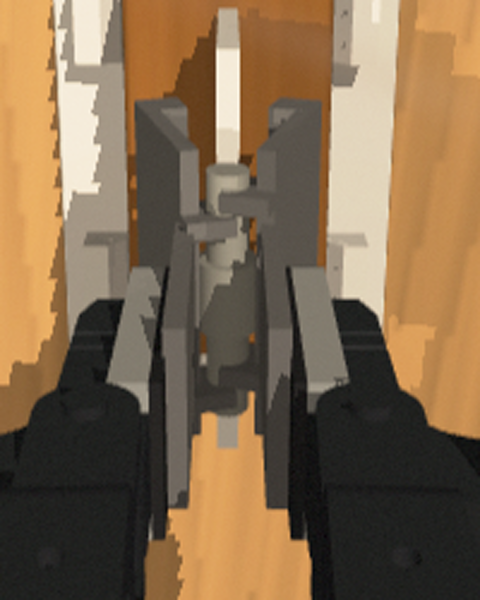

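View pics/s17c.png

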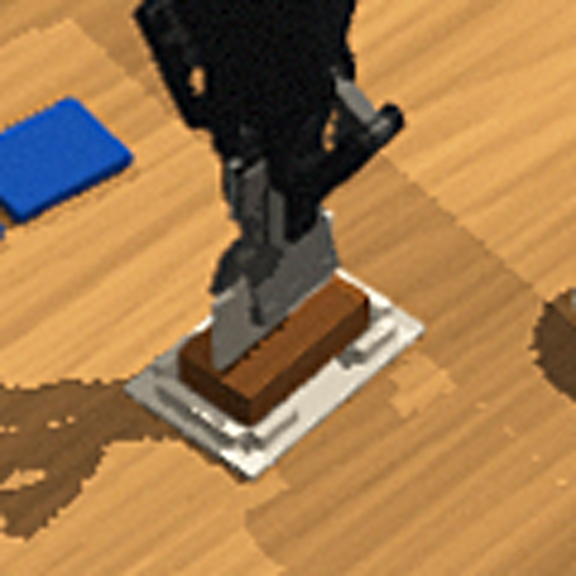

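Request:
{"method": "drive_tool", "body": {
  "increments": [
    [0,0,0,0,0,0,1.0],
    [0,0,0,0,0,0,1.0],
    [0,0,0,0,0,0,1.0],
    [0,0,0,0,0,0,1.0],
    [0,0,0,0,0,0,1.0]
  ]
}}

```text
t: 19.2
tcp_pos: [0.5485, 0.0314, 0.2657]
ee_rot: [180.0, 0.0, 95.3]
force: [0.4, -0.0, 0.2]
width: 0.185
```

```bash
python3 -c "
from h import *
s=ctrl.read_state(); print(s['t'],s['tcp_pos'],s['width'],s['force'],s['qvel'])
print(ctrl.finish_job())
"
```

```text
19.2 [0.54853857 0.03136235 0.26572905] 0.1851864627471067 [ 0.44607173 -0.01335451  0.22275171] [-0.0955022  -0.00274048  0.01170282 -0.00405097 -0.07290034  0.04550627]
the job is handed in; nothing more can be done
None
```

The card stand is in the dock and released, and I handed the job in at 19.2 s with the spring clip squeezed open around the middle of the card's top edge. The hand-in gave no verdict, so this rests on my own last checks.

- **Card stand:** the wrist picture taken after release put the foot within about 0.7 mm of the dock's centre and 0.2° of square. I felt the floor contact (about 5 N) just before letting go. I did not re-measure the foot once the clip was in place, but the last pictures show it unmoved.
- **Clip:** the fingers are about 15.6 mm apart, which matches the clip being fully open. The jaw tips are about 15 mm below the edge by the scene camera and the arm's position, and the card runs midway between them.
- **At hand-in:** the arm was still and the wrist force was about 0.5 N, so I saw no sign of the clip touching the card.
- **What didn't go smoothly:** while I squeezed the clip on the shelf, its jaws stuck and pressed down with about 20 N, leaving it only partly open and tilted. Raising it about 3 mm freed it, and it opened fully and evenly.

I saw no bystander move, but I did not measure their positions at the end.

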